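# Open the spring-lid check fixture

### The job

Open the large check fixture, the one with the clear window in its lid: press its front release tab down so that the lid springs up, then push the lid back with the fingers until it is fully open and stays there by itself. Do not force anything, leave the brass plate lying in the fixture, leave the small fixture shut, and do not pick up or push away anything else.

Things in the scene. Friction and masses are not known exactly. Their poses are not given: they have to be found in the camera images.
- large: the large check fixture: grey open-topped housing 150 mm deep (x) x 150 mm wide (y), walls 50 mm high, clamped to the table on 6 mm high feet that stick out 17 mm at both sides; aluminium lid with a clear window. Either on the robot's left or right. Origin: centre of the housing's underside, on the table. Its +x points from the release tab in front (at -x) to the lid hinge at the back (+x), +z up. It turns up to 0.3 rad from facing the robot
- large_press (a point): where to press the large fixture's release tab: middle of the ridged top of the flat steel paddle (30 mm wide, 32 mm deep, 6 mm thick) that sticks out in front of the housing about 39 mm above the table; the paddle ends 10 mm in front of this point, and an upright steel catch (24 mm wide, up to 64 mm above the table) stands 22 mm behind it
- large_hinge (a point): middle of the large lid's hinge axis, 54 mm above the table, 68 mm behind the fixture's origin; the axis runs along the fixture's y
- large_edge (a point): middle of the large lid's free front edge, in mid-thickness; the lid is 8 mm thick, 150 mm wide, and the edge is 146 mm from the hinge axis
- large_lid (a joint): opening angle of the large lid, rad: 0 shut; it springs to about 0.85 when released and rests there; 1.9 fully open against its stop (leaning back past upright, where it stays by its own weight). The lid weighs 0.2 kg; its spring lifts it only up to 0.85, and beyond that it falls back onto the spring if left short of upright (1.57)
- large_tab (a joint): tilt of the large fixture's release tab, rad: 0 at rest, grows as the paddle is pressed down, stop at 0.32. The catch lets the lid go at about 0.2 (paddle 5 mm down, about 5 N); the tab springs back. While shut, the catch grips over the lid's front edge, so the lid cannot be lifted
- small: the small fixture, made alike but only 95 mm wide (y), with a solid aluminium lid without window; same depth, heights, tab and hinge offsets as the large one. It must stay shut. Origin and axes as for the large one
- small_lid (a joint): opening angle of the small lid, rad, 0 shut
- nest_plate: brass plate 80 x 80 x 4 mm lying loose inside the large fixture, seen through the window, underside 24 mm above the table
- wood_block: plain wooden block 90 x 45 x 45 mm, lying between the two fixtures; not part of the job. Origin at its underside's centre
- plate_stack: stack of five brass plates, 55 x 55 mm, 20 mm high; not part of the job. Origin at its underside's centre
- file: flat file about 300 mm long, orange handle, lying on the right; not part of the job. Origin on its underside
- tape_roll: roll of tape, 100 mm across, 25 mm high, lying flat on the left; not part of the job. Origin at its underside's centre
- plate_a: single brass plate 55 x 55 x 4 mm on the table; not part of the job. Origin at its underside's centre
- plate_b: single brass plate 55 x 55 x 4 mm on the table; not part of the job. Origin at its underside's centre
- driver: screwdriver lying on the left; not part of the job. Origin on its underside

How it is judged:
By the outcome, as a careful person would: the job done as asked, in the order asked, and still so for the second after the job is handed in, with the robot touching nothing.
It also fails if it takes over 48 s, if anything falls off the work surface, if the arm or the gripper's body presses on something with over 40 N, if the wrist force passes 120 N, or if a joint passes its speed limit or range.

### The arm

A 6-joint arm with a two-finger parallel gripper is mounted at the origin on the work surface. World frame = base frame: x ahead of the robot, y to its left, z up, the work surface at z = 0. Lengths are in m, angles in rad, forces in N, time in s.
With the tool pointing down it reaches from about 0.325 to 0.85 m from the base axis. Payload 4.4 kg.
Tool frame: the origin (TCP) lies midway between the tips of the shut fingers; the grasp point (between the pads) lies 19 mm behind it; z points along the fingers, y is the line along which they close (so a half turn about z gives the same grasp; the last joint's range is limited). The gripper opens to 94 mm and grips with 3 to 60 N. Pads are 16 mm wide; open, the fingers measure 119 mm over their backs; the gripper's body (75 mm by 177 mm) begins 78 mm behind the grasp point.
Start: joints at [1.05, 0.207, 1.542, -0, 1.393, -0.15], TCP at [0.208, 0.536, 0.205] pointing down, gripper open.
Joint ranges: [-2.73, 2.73], [-0.86, 2.22], [0.23, 2.46], [-1.11, 4.25], [0.08, 2.63], [-2.82, 2.82]. Speed limits (rad/s): [2.79, 2.79, 3.14, 3.14, 3.14, 3.14].

### API

Orientations are given as a unit quaternion [x, y, z, w].
In Python, from cell import telemetry, snapshot, camera_info, workorder, boxes_of, landmark_of gives the robot as it stands.
- The arm moves only by the tool drive_tool, never from a script. Its argument "rows" is a list of rows, each an object with "linear": the shift along the tool's x, y, z in mm, a list of three; "rotation": the turn, a rotation vector about the tool's x, y, z in degrees, a list of three; "grip": the finger opening in mm, from 0 to 94. In form: [{"linear": [x, y, z], "rotation": [ax, ay, az], "grip": grip}, ...]. A call has 1 to 10 rows; each row shifts and turns the commanded pose from where the row before left it, along the tool's axes as they then stand; what a row does not reach is not made up. A row lasts 1/8 s, in which the tool goes at most 62.5 mm and 10.7 degrees, less where a joint would pass 70% of its speed; a pose out of reach is approached as far as the arm can. A call is refused whole if a number of a shift passes 62.5 or a number of a turn 10.7, either way. A call with a gripper value outside its range is refused whole. The fingers move at their own pace and stop on an object; "newtons" is the grip in N (left out, the last holds). Time passes only in rows, so rows that do not move let the fingers close. It gives the time, the measured TCP pose, the force, the opening and the grip force at its end, in the units of the state.
- telemetry.state(): the state, without advancing time (a new reading comes with each control period).
- snapshot(name): name is "scene" or "side" or "wrist"; returns the picture (384x512x3 uint8, red, green, blue); there is no depth.
- camera_info(name): a dict with "fx", "fy", "cx", "cy" (pixels), "R" (3x3) and "t" (3): a world point X has camera coordinates R X + t. Camera axes: x right, y down, z forward; pixel columns grow to the right and rows downward; lengths in m; the calibration is good to about 2 mm. A picture is of the moment at which its call begins: read the wrist's pose just before it. camera_info takes no time and is no camera call; for the wrist camera it gives the pose at the moment of the call.
- workorder.sign_off(): hands the job in; it is judged then, once.
Trained networks look in the newest picture that a camera, given by its name, has taken for a name from the list of things; names that differ only in an ending like _2 or _b are one class to them, and where a whole thing is asked for, a point or a joint stands for the part that bears it (a point fixed in the world has none). Each returns a list of dicts, best first, with "score" (0 to 1); they miss things now and then, are a little off and sometimes report something else, mostly with a low value. They report only what shows in the picture. A call takes as long as a camera call.
- boxes_of(target, camera): "box" ([left, top, right, bottom] in pixels, round what is visible of it).
- landmark_of(target, camera): "at" ([column, row] in pixels: a listed point, or the origin of a listed thing).
The state is a dict: "time": time; "q": joint angles; "qvel": joint speeds; "tau": joint torques, N m; "position": TCP position; "ee_rot": TCP orientation; "ft_force": force on the tool from outside, world axes, zero at the start; "torque": the same for the moment, N m; "grip_width": finger opening in m; "grip_force": force on a finger pad.
Only numpy, scipy, OpenCV 4.12 (cv2) and the standard library are available. Lean on these libraries where they do the work, as an engineer would, in place of code of your own. Each camera call takes 0.05 s, during which the arm holds its last target. There are 200 camera calls.

## Working session

There is one attempt and no reset: what is moved stays moved. The work goes in short steps, Python scripts to look and compute and a tool call to move; the robot and the scene stay as the last step left them, time stands still between calls to the robot, and variables do not carry over. Pictures are saved under pics/ and viewed, at most 10 in all, crops included, and the job is handed in when it is done.

Besides the shell and the picture viewer there is one more tool, called after ">>>" by a JSON object that holds its "method" and its "body", one argument or row to a line. drive_tool: Moves the arm, as the interface text tells. Its arguments: {"type":"object","properties":{"rows":{"type":"array","items":{"type":"object","properties":{"linear":{"type":"array","items":{"type":"number"}},"rotation":{"type":"array","items":{"type":"number"}},"grip":{"type":"number"}}}},"newtons":{"type":"number"}},"required":["rows"]}

```bash
mkdir -p pics; ls
cat > h.py <<'E'
import numpy as np, cv2
from cell import telemetry, snapshot, camera_info, workorder, boxes_of, landmark_of
from scipy.spatial.transform import Rotation as Ro
def ray(c,p):
    R=np.array(c["R"]);t=np.array(c["t"]);o=-R.T@t
    d=R.T@np.array([(p[0]-c["cx"])/c["fx"],(p[1]-c["cy"])/c["fy"],1]);return o,d/np.linalg.norm(d)
def atz(c,p,z):
    o,d=ray(c,p);return o+d*(z-o[2])/d[2]
def tri(L):
    A=0;b=0
    for c,p in L:
        o,d=ray(c,p);P=np.eye(3)-np.outer(d,d);A=A+P;b=b+P@o
    X=np.linalg.solve(A,b);return X,[np.linalg.norm(np.cross(X-ray(c,p)[0],ray(c,p)[1])) for c,p in L]
def proj(c,X):
    v=np.array(c["R"])@X+np.array(c["t"]);return [c["fx"]*v[0]/v[2]+c["cx"],c["fy"]*v[1]/v[2]+c["cy"]]
def save(n,im): cv2.imwrite("pics/"+n,cv2.cvtColor(im,cv2.COLOR_RGB2BGR))
E
python3 - <<'E'
from h import *
s=telemetry.state();print(s["time"],s["position"],s["ee_rot"],s["ft_force"])
C={}
for n in("scene","side"):
    im=snapshot(n);save(n+"0.png",im);C[n]=camera_info(n)
for t in("large","large_press","large_hinge","large_edge","small","wood_block"):
    L=[]
    for n in C:
        r=landmark_of(t,n);print(t,n,[(np.round(d["at"]).tolist(),round(d["score"],2)) for d in r[:2]])
        if r:L.append((C[n],r[0]["at"]))
    if len(L)==2:
        X,e=tri(L);print("  ",X.round(4),np.round(e,4))
E
```

```text
pics
0.0 [0.20795604 0.53524421 0.20431717] [ 1.84307126e-01  9.82868088e-01 -1.03822892e-03 -3.57293118e-04] [ 0.73601203  0.06463847 -0.55993674]
large scene [([318.0, 191.0], 0.58)]
large side [([244.0, 163.0], 0.82), ([256.0, 291.0], 0.7)]
   [ 0.5864  0.1921 -0.0013] [0.0009 0.0009]
large_press scene []
large_press side [([216.0, 167.0], 0.55)]
large_hinge scene [([337.0, 191.0], 0.95), ([234.0, 250.0], 0.74)]
large_hinge side [([263.0, 139.0], 0.89), ([156.0, 146.0], 0.64)]
   [0.6568 0.1892 0.061 ] [0.0016 0.0016]
large_edge scene [([302.0, 164.0], 0.79)]
large_edge side [([221.0, 159.0], 0.88), ([263.0, 140.0], 0.41)]
   [0.5052 0.1933 0.0599] [0.0018 0.0018]
small scene [([230.0, 249.0], 0.87)]
small side [([331.0, 232.0], 0.96)]
   [ 0.5909 -0.1647  0.0057] [0.0008 0.0008]
wood_block scene [([296.0, 240.0], 0.93)]
wood_block side [([311.0, 184.0], 0.81), ([255.0, 292.0], 0.35)]
   [ 6.828e-01  1.100e-03 -5.000e-04] [0.0034 0.0034]
```

View pics/scene0.png

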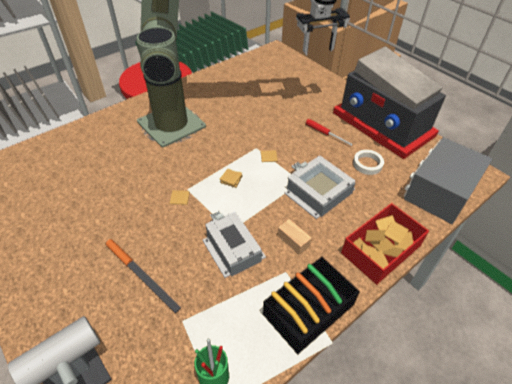

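View pics/side0.png

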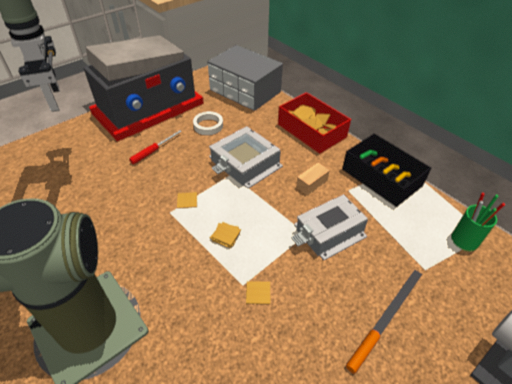

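The scene shows the large fixture with its brass plate under the window at about (320,185), with its tab at the front-left, near (300,166). The side view shows it at (245,158), tab near (218,168). The small fixture is at (232,242) in the scene view, with the wood block between the two. The tape (369,161) and driver stand clear. Next I'll bring the wrist camera over.

Run:
```python
from h import *
s=telemetry.state();c=camera_info("wrist");R=Ro.from_quat(s["ee_rot"]).as_matrix()
print(R.round(3)); R2=np.array(c["R"]);o=-R2.T@np.array(c["t"])
print("cam in tool",R.T@(o-s["position"]),"axis",(R.T@R2.T).round(3),c["fx"])
# go to (0.43,0.18,0.26)
print(1000*R.T@(np.array([0.40,0.19,0.26])-s["position"]))
```

```text
[[-0.932  0.362  0.   ]
 [ 0.362  0.932  0.   ]
 [-0.     0.    -1.   ]]
cam in tool [ 0.07512644  0.00038425 -0.17788354] axis [[ 0.    -0.965 -0.261]
 [ 1.     0.    -0.   ]
 [ 0.    -0.261  0.965]] 274.85133414676733
[-303.95194555 -252.9876995   -54.52029429]
```

>>> {"method": "drive_tool", "body": {
  "rows": [
    {"linear": [-34,-24,-6],"rotation": [0,0,0],"grip": 0},
    {"linear": [-34,-24,-6],"rotation": [0,0,0],"grip": 0},
    {"linear": [-34,-24,-6],"rotation": [0,0,0],"grip": 0},
    {"linear": [-34,-24,-6],"rotation": [0,0,0],"grip": 0},
    {"linear": [-34,-24,-6],"rotation": [0,0,0],"grip": 0},
    {"linear": [-34,-24,-6],"rotation": [0,0,0],"grip": 0},
    {"linear": [-34,-24,-6],"rotation": [0,0,0],"grip": 0},
    {"linear": [-34,-24,-6],"rotation": [0,0,0],"grip": 0},
    {"linear": [-34,-24,-6],"rotation": [0,0,-10],"grip": 0},
    {"linear": [-34,-24,-6],"rotation": [0,0,-10],"grip": 0}
  ]
}}

```text
time: 1.95
position: [0.4445, 0.1923, 0.2659]
ee_rot: [0.008, 1.0, 0.0, 0.0]
ft_force: [0.1, 0.5, 0.2]
grip_width: 0.0005
grip_force: 0.0
```

```bash
cat > look.py <<'E'
from h import *
import sys
C={}
s=telemetry.state();print(s["time"],s["position"],Ro.from_quat(s["ee_rot"]).as_matrix().round(3).tolist(),s["grip_width"])
for n in("wrist","scene","side"):
    C[n]=camera_info(n);im=snapshot(n)
    if n=="wrist": save(sys.argv[1],cv2.resize(im,None,fx=1.5,fy=1.5,interpolation=cv2.INTER_CUBIC))
for t,z in(("large",0),("large_press",.039),("large_hinge",.054),("large_edge",.054)):
    L=[]
    for n in C:
        r=landmark_of(t,n);print(t,n,[(np.round(d["at"]).tolist(),round(d["score"],2),atz(C[n],d["at"],z).round(4).tolist()) for d in r[:2]])
        if r and (n=="wrist" or r[0]["score"]>.7):L.append((C[n],r[0]["at"]))
    if len(L)>=2:
        X,e=tri(L);print("  ",X.round(4),np.round(e,4))
E
python3 look.py w1.png
```

```text
1.95 [0.44449695 0.19233264 0.26594464] [[-1.0, 0.016, 0.001], [0.016, 1.0, 0.0], [-0.001, 0.0, -1.0]] 0.0005103958906450028
large wrist [([138.0, 291.0], 0.19, [0.6844, -0.0126, -0.0])]
large scene [([320.0, 191.0], 0.92, [0.592, 0.195, 0.0])]
large side [([248.0, 161.0], 0.84, [0.5996, 0.1916, 0.0]), ([257.0, 292.0], 0.19, [0.3319, -0.1693, 0.0])]
   [0.5933 0.0964 0.102 ] [0.0559 0.0585 0.0595]
large_press wrist [([245.0, 191.0], 0.71, [0.4831, 0.1891, 0.039])]
large_press scene [([296.0, 164.0], 0.49, [0.4785, 0.1903, 0.039])]
large_press side [([219.0, 168.0], 0.7, [0.4885, 0.1881, 0.039])]
large_hinge wrist [([51.0, 247.0], 0.7, [0.565, -0.1152, 0.054])]
large_hinge scene [([339.0, 196.0], 0.92, [0.6719, 0.1851, 0.054])]
large_hinge side [([264.0, 137.0], 0.88, [0.6712, 0.1977, 0.054]), ([218.0, 167.0], 0.51, [0.4807, 0.1798, 0.054])]
   [0.5978 0.0625 0.1652] [0.1245 0.1314 0.037 ]
large_edge wrist [([246.0, 214.0], 0.55, [0.5152, 0.1903, 0.054])]
large_edge scene [([303.0, 167.0], 0.8, [0.5116, 0.187, 0.054])]
large_edge side [([224.0, 160.0], 0.56, [0.5123, 0.1939, 0.054]), ([314.0, 185.0], 0.38, [0.6414, -0.0445, 0.054])]
   [0.5133 0.1885 0.0549] [0.0024 0.0024]
```

View pics/w1.png

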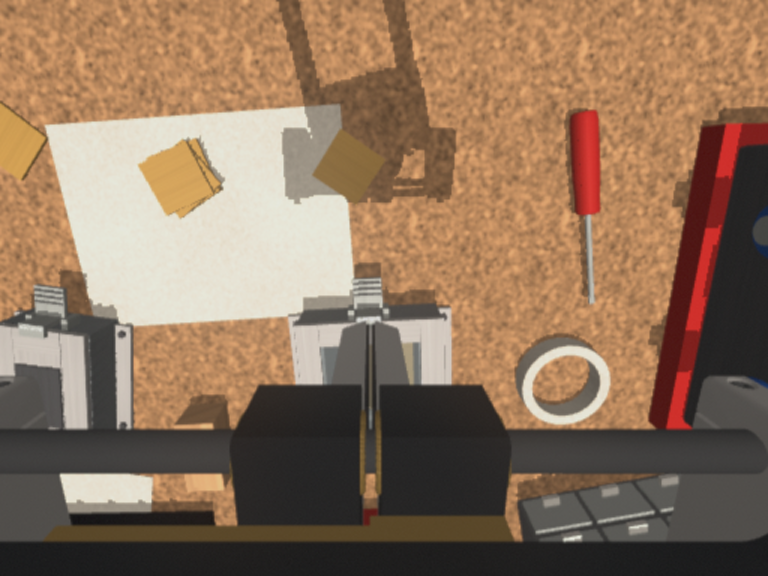

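The wrist view has the large fixture's tab at (368,290) and its front lid corners near (290,318) and (450,308), with the shut fingers just behind the tab. The driver and tape are well to the right. From those corners I'll get the yaw.

Run:
```python
from h import *
c=camera_info("wrist");s=telemetry.state()
im=cv2.imread("pics/w1.png")[260:400,270:470];cv2.imwrite("pics/w1c.png",cv2.resize(im,None,fx=4,fy=4))
for p in((290,318),(450,308)):print(atz(c,np.array(p)/1.5,.056))
print(atz(c,np.array((354,280))/1.5,.039),atz(c,np.array((382,278))/1.5,.039))
```

```text
[0.50795134 0.11296961 0.056     ]
[0.50082633 0.27201065 0.056     ]
[0.47463157 0.17716283 0.039     ] [0.47313926 0.20557686 0.039     ]
```

View pics/w1c.png

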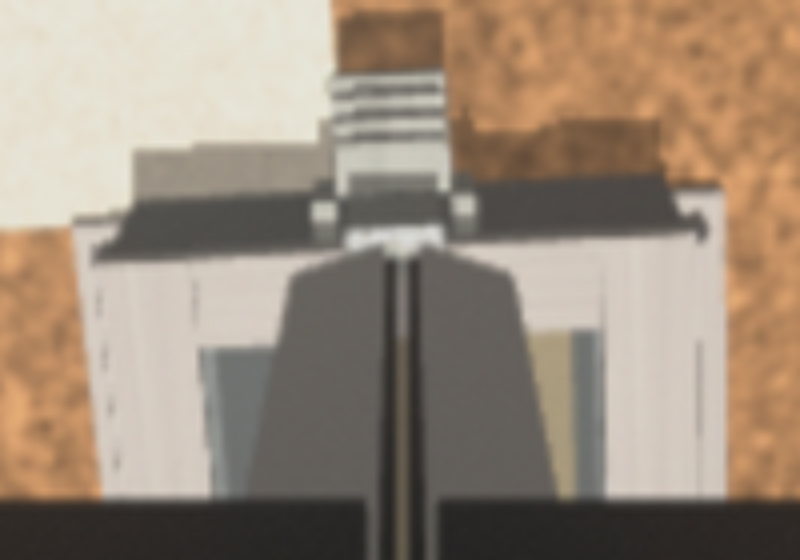

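In this crop the paddle's front edge runs from (333,78) to (443,73) and the catch is at (395,238). That gives yaw ≈ 0.045 and a press point near (0.484, 0.190). I'll lean the tool back 6° and descend to just above the paddle.

>>> {"method": "drive_tool", "body": {
  "rows": [
    {"linear": [0,0,0],"rotation": [0,-6,0],"grip": 0},
    {"linear": [0,0,0],"rotation": [0,0,-3.5],"grip": 0},
    {"linear": [-9,-2,45],"rotation": [0,0,0],"grip": 0},
    {"linear": [-9,-2,45],"rotation": [0,0,0],"grip": 0},
    {"linear": [0,0,45],"rotation": [0,0,0],"grip": 0},
    {"linear": [0,0,40],"rotation": [0,0,0],"grip": 0},
    {"linear": [0,0,25],"rotation": [0,0,0],"grip": 0},
    {"linear": [0,0,13],"rotation": [0,0,0],"grip": 0},
    {"linear": [0,0,0],"rotation": [0,0,0],"grip": 0}
  ]
}}

```text
time: 3.82
position: [0.4838, 0.1897, 0.055]
ee_rot: [-0.02, 0.998, -0.002, 0.052]
ft_force: [1.1, -0.2, 0.9]
grip_width: 0.0004
grip_force: 0.0
```

Run:
```python
from h import *
s=telemetry.state();R=Ro.from_quat(s["ee_rot"]).as_matrix();print(s["position"],R.round(3).tolist())
c=camera_info("wrist");im=snapshot("wrist");save("w2.png",cv2.resize(im[150:330,130:380],None,fx=3,fy=3))
for q in landmark_of("large_press","wrist")[:2]:print(q,atz(c,q["at"],.039))
print(proj(c,s["position"]))
```

```text
[0.48384113 0.18969672 0.0549664 ] [[-0.994, -0.039, 0.103], [-0.039, 0.999, -0.003], [-0.103, -0.007, -0.995]]
{'at': [244.4, 215.7], 'score': 0.68} [0.48378692 0.1880069  0.039     ]
[np.float64(246.49963028213614), np.float64(226.20534522797897)]
```

View pics/w2.png

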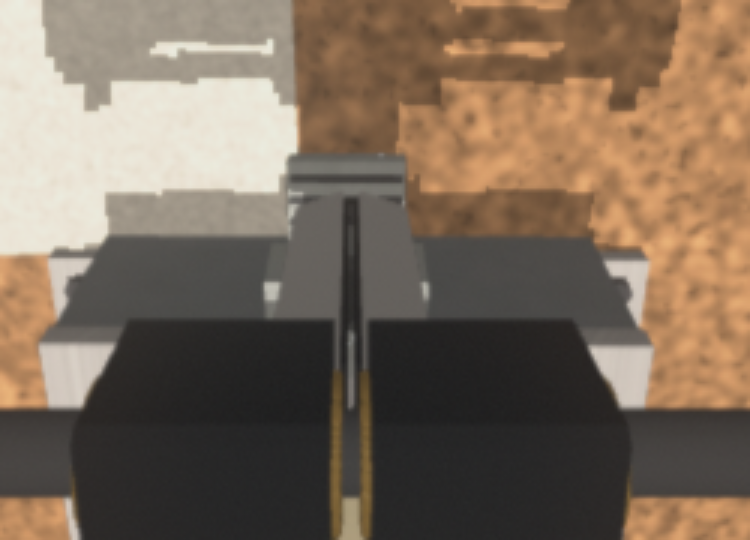

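The tips are at (350,200), centred over the paddle, which spans (290–405, 155–210), clear of the catch. Pressing gently in small steps.

>>> {"method": "drive_tool", "body": {
  "rows": [
    {"linear": [1,0,8],"rotation": [0,0,0],"grip": 0},
    {"linear": [0.5,0,5],"rotation": [0,0,0],"grip": 0},
    {"linear": [0.3,0,3],"rotation": [0,0,0],"grip": 0},
    {"linear": [0.2,0,2],"rotation": [0,0,0],"grip": 0},
    {"linear": [0,0,0],"rotation": [0,0,0],"grip": 0}
  ]
}}

```text
time: 4.55
position: [0.4839, 0.1897, 0.0373]
ee_rot: [-0.02, 0.998, -0.002, 0.052]
ft_force: [-2.4, -0.1, 1.7]
grip_width: 0.0006
grip_force: 1.1
```

>>> {"method": "drive_tool", "body": {
  "rows": [
    {"linear": [0.2,0,2],"rotation": [0,0,0],"grip": 0},
    {"linear": [0.2,0,2],"rotation": [0,0,0],"grip": 0},
    {"linear": [0,0,0],"rotation": [0,0,0],"grip": 0}
  ]
}}

```text
time: 4.92
position: [0.4842, 0.1897, 0.034]
ee_rot: [-0.02, 0.998, -0.002, 0.052]
ft_force: [-4.8, -0.8, 8.6]
grip_width: 0.0003
grip_force: 4.4
```

Run:
```python
from h import *
for n in("scene","side"):
    c=camera_info(n);snapshot(n);r=landmark_of("large_edge",n);print(n,[(d["at"],d["score"],atz(c,d["at"],.054).round(3)) for d in r[:2]])
print(telemetry.state()["ft_force"])
```

```text
scene [([305.5, 160.3], 0.73, array([0.496, 0.216, 0.054]))]
side [([225.2, 147.4], 0.63, array([0.548, 0.235, 0.054]))]
[-4.34116267 -0.14967547  8.67826874]
```

Run:
```python
from h import *
print(tri([(camera_info("scene"),(305.5,160.3)),(camera_info("side"),(225.2,147.4))]))
im=snapshot("side");save("s3.png",cv2.resize(im[90:210,160:320],None,fx=4,fy=4,interpolation=cv2.INTER_CUBIC))
```

```text
(array([0.52015613, 0.18972116, 0.09328057]), [np.float64(0.004901877016097823), np.float64(0.0049018770160978485)])
```

View pics/s3.png

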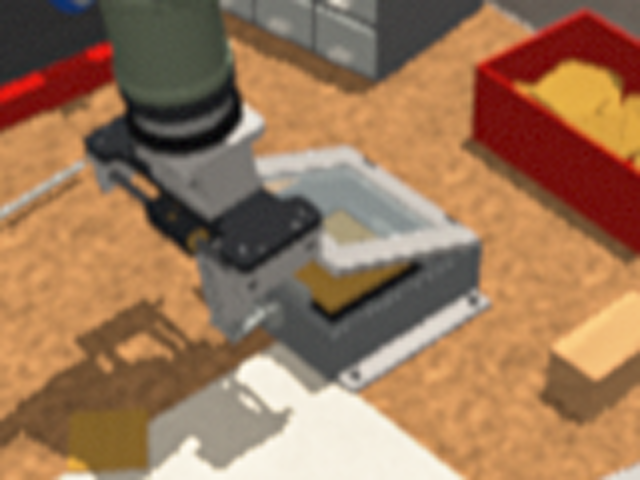

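The lid has been released: it's up with its front edge at about (400,250) in the crop, and the brass plate still lies inside. The lid may be resting under the gripper, so I'll back straight off towards the robot.

>>> {"method": "drive_tool", "body": {
  "rows": [
    {"linear": [2,0,-4],"rotation": [0,0,0],"grip": 0},
    {"linear": [10,0,-3],"rotation": [0,0,0],"grip": 0},
    {"linear": [20,0,-4],"rotation": [0,0,0],"grip": 0},
    {"linear": [25,0,-4],"rotation": [0,0,0],"grip": 0},
    {"linear": [25,0,-10],"rotation": [0,0,0],"grip": 0},
    {"linear": [0,0,-30],"rotation": [0,0,0],"grip": 0},
    {"linear": [0,0,-40],"rotation": [0,0,0],"grip": 0}
  ]
}}

```text
time: 6.05
position: [0.3898, 0.1861, 0.1182]
ee_rot: [-0.02, 0.999, -0.003, 0.05]
ft_force: [1.1, 0.8, -0.2]
grip_width: 0.0007
grip_force: 0.0
```

```bash
cat > e.py <<'E'
from h import *
L=[]
for n in("scene","side"):
    c=camera_info(n);im=snapshot(n);r=landmark_of("large_edge",n);print(n,[(d["at"],d["score"]) for d in r[:2]])
    if r:L.append((c,r[0]["at"]))
    if n=="side": 
        import sys; save(sys.argv[1],cv2.resize(im[90:210,160:320],None,fx=4,fy=4,interpolation=cv2.INTER_CUBIC))
if len(L)>1:
    X,e=tri(L);print(X.round(4),e[0]);print("angle",np.arctan2(X[2]-.054,.652-X[0]))
s=telemetry.state();print(s["time"],s["position"],s["ft_force"],Ro.from_quat(s["ee_rot"]).as_matrix().round(3).tolist())
E
python3 e.py s4.png
```

```text
scene [([317.7, 148.4], 0.93)]
side [([154.6, 147.8], 0.68), ([231.4, 123.5], 0.58)]
[ 0.4092  0.3943 -0.0142] 0.03356480405682309
angle -0.27372360741206486
6.25 [0.39233546 0.18665075 0.11923508] [-0.25146741 -0.07926397 -0.18801533] [[-0.994, -0.039, 0.105], [-0.04, 0.999, -0.002], [-0.105, -0.006, -0.994]]
```

Run:
```python
from h import *
a,b=camera_info("scene"),camera_info("side")
print(tri([(a,(317.7,148.4)),(b,(231.4,123.5))]))
X=np.array([.556,.193,.164]);print(proj(a,X),proj(b,X))
```

```text
(array([0.55141235, 0.19947296, 0.15792421]), [np.float64(0.00320675443549409), np.float64(0.0032067544354942704)])
[np.float64(318.09651935670007), np.float64(147.6583167566472)] [np.float64(234.70178757949478), np.float64(123.18793857374345)]
```

The lid rests at about 0.83 rad with its edge at (0.553, 0.195, 0.16). The tool's −x axis runs along the fixture's +x and climbs slightly, so a straight move that way will push the lid's edge.

>>> {"method": "drive_tool", "body": {
  "rows": [
    {"linear": [-45,0,0],"rotation": [0,0,0],"grip": 0},
    {"linear": [-45,0,0],"rotation": [0,0,0],"grip": 0},
    {"linear": [-35,0,0],"rotation": [0,0,0],"grip": 0},
    {"linear": [-15,0,0],"rotation": [0,0,0],"grip": 0},
    {"linear": [-12,0,0],"rotation": [0,0,0],"grip": 0},
    {"linear": [-12,0,0],"rotation": [0,0,0],"grip": 0},
    {"linear": [-12,0,0],"rotation": [0,0,0],"grip": 0}
  ]
}}

```text
time: 7.12
position: [0.567, 0.1937, 0.1374]
ee_rot: [-0.02, 0.998, -0.002, 0.051]
ft_force: [-2.4, 0.9, 1.0]
grip_width: 0.0007
grip_force: 0.8
```

```bash
python3 e.py s5.png
```

```text
scene [([321.9, 146.9], 0.69)]
side [([239.8, 115.5], 0.71)]
[0.5727 0.1897 0.1822] 0.001515902113421312
angle 1.0167147841231408
7.325 [0.56764572 0.19360279 0.13763749] [-0.65788556 -0.03129674 -1.05466022] [[-0.994, -0.039, 0.105], [-0.04, 0.999, -0.002], [-0.104, -0.006, -0.995]]
```

View pics/s5.png

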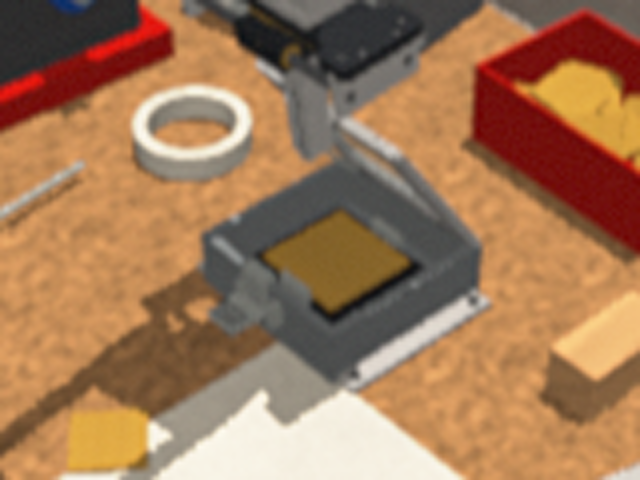

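The fingers at (310,140) are pushing the lid's edge near (350,130), the lid is at about 1.0 rad, and the plate is undisturbed. Continuing.

>>> {"method": "drive_tool", "body": {
  "rows": [
    {"linear": [-12,0,0],"rotation": [0,0,0],"grip": 0},
    {"linear": [-12,0,0],"rotation": [0,0,0],"grip": 0},
    {"linear": [-12,0,0],"rotation": [0,0,0],"grip": 0},
    {"linear": [-12,0,0],"rotation": [0,0,0],"grip": 0},
    {"linear": [-10,0,0],"rotation": [0,0,0],"grip": 0},
    {"linear": [-10,0,0],"rotation": [0,0,0],"grip": 0},
    {"linear": [-8,0,0],"rotation": [0,0,0],"grip": 0},
    {"linear": [-8,0,0],"rotation": [0,0,0],"grip": 0}
  ]
}}

```text
time: 8.32
position: [0.6514, 0.1968, 0.1462]
ee_rot: [-0.02, 0.998, -0.002, 0.052]
ft_force: [-0.9, -0.6, 0.2]
grip_width: 0.0005
grip_force: 0.2
```

```bash
python3 e.py s6.png
```

```text
scene [([348.9, 156.1], 0.91)]
side [([264.7, 99.5], 0.55)]
[0.6626 0.1956 0.1997] 0.005404602576598086
angle 1.643502569840152
8.525 [0.65123002 0.1968791  0.14642717] [ 0.10545982  0.37753374 -0.1886374 ] [[-0.994, -0.039, 0.105], [-0.039, 0.999, -0.002], [-0.104, -0.006, -0.995]]
```

View pics/s6.png

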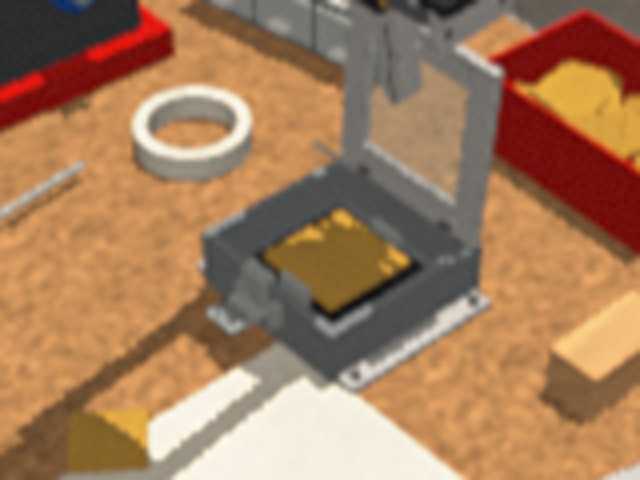

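The lid is just past upright, with its top edge near (420,45), and the fingers at (400,80) are in front of it. I'll go on gently towards the stop.

>>> {"method": "drive_tool", "body": {
  "rows": [
    {"linear": [-6,0,0],"rotation": [0,0,0],"grip": 0},
    {"linear": [-6,0,0],"rotation": [0,0,0],"grip": 0},
    {"linear": [-5,0,0],"rotation": [0,0,0],"grip": 0},
    {"linear": [0,0,0],"rotation": [0,0,0],"grip": 0}
  ]
}}

```text
time: 9.02
position: [0.6685, 0.1975, 0.1483]
ee_rot: [-0.02, 0.998, -0.002, 0.052]
ft_force: [0.2, -0.2, -0.6]
grip_width: 0.0002
grip_force: 0.0
```

```bash
python3 e.py s7.png
```

```text
scene [([360.1, 165.7], 0.58)]
side [([270.4, 93.3], 0.78)]
[0.6997 0.2078 0.1917] 0.0014483819431732434
angle 1.9043525480117565
9.225 [0.66785038 0.19753778 0.14810869] [-0.10909137  0.73450511  0.29651373] [[-0.994, -0.039, 0.104], [-0.039, 0.999, -0.002], [-0.104, -0.006, -0.995]]
```

The lid reads 1.90 rad with no contact force, so it's against its stop. I'll back the fingers away and check it stays.

>>> {"method": "drive_tool", "body": {
  "rows": [
    {"linear": [15,0,0],"rotation": [0,0,0],"grip": 0},
    {"linear": [30,0,0],"rotation": [0,0,0],"grip": 0},
    {"linear": [40,0,-10],"rotation": [0,0,0],"grip": 0},
    {"linear": [45,0,-20],"rotation": [0,0,0],"grip": 0},
    {"linear": [45,0,-20],"rotation": [0,0,0],"grip": 0},
    {"linear": [20,0,-20],"rotation": [0,0,0],"grip": 0},
    {"linear": [0,0,0],"rotation": [0,0,0],"grip": 0},
    {"linear": [0,0,0],"rotation": [0,0,0],"grip": 0}
  ]
}}

```text
time: 10.22
position: [0.4675, 0.19, 0.1974]
ee_rot: [-0.02, 0.998, -0.002, 0.053]
ft_force: [-0.4, -0.2, -0.2]
grip_width: 0.0002
grip_force: 0.0
```

```bash
python3 e.py s8.png; python3 -c "
from h import *
save('s9.png',cv2.resize(snapshot('side')[60:300,110:430],None,fx=2.4,fy=2.4))"
```

```text
scene [([361.1, 168.2], 0.87), ([328.7, 131.6], 0.35)]
side [([275.9, 94.6], 0.57)]
[0.7096 0.1976 0.1919] 0.001912104026770321
angle 1.9663147768042077
10.425 [0.46722065 0.1898127  0.19656025] [-0.09617556 -0.73168906 -0.08385645] [[-0.994, -0.039, 0.103], [-0.039, 0.999, -0.003], [-0.103, -0.007, -0.995]]
```

View pics/s9.png

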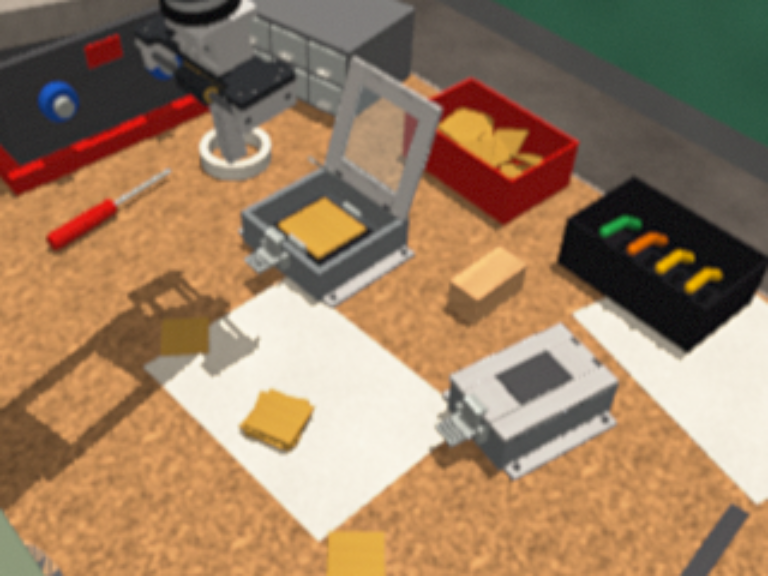

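The large lid stands open on its own, leaning back at (390,130), with the plate in the fixture at (322,228). The small fixture at (530,390) is shut and the arm is clear of everything.

```bash
python3 -c "
from h import *
print(workorder.sign_off())"
```

```text
the job is handed in; nothing more can be done
None
```

The large fixture's lid is open against its stop (about 1.9 rad) and stays there by itself; the brass plate is still in place, the small fixture is shut, nothing else was moved, and the job was handed in at about 10.5 s.

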